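# Set the sliding leg of a ribbon-tensioning jig and cam it shut

### The arm

A 7-joint arm with a two-finger parallel gripper is mounted at the origin on the work surface. World frame = base frame: x ahead of the robot, y to its left, z up, the work surface at z = 0. Lengths are in m, angles in rad, forces in N, time in s.
With the tool pointing down it reaches from about 0.425 to 0.875 m from the base axis. Payload 4.7 kg.
Tool frame: the origin (TCP) lies on the centre line of the jaws, within the pads' length; the fingertips stand ahead of it and the grasp point (between the pads) lies 8 mm behind it (ctrl.finger_overhang is the x of the fingertips in the tool frame, in m); x points along the fingers, z is the direction in which the jaws open and shut, and the axes are right-handed (so a half turn about x gives the same grasp; the last joint's range is limited). The gripper opens to 87 mm and grips with 3 to 60 N. Pads are 19 mm wide; open, the fingers measure 117 mm over their backs; the gripper's body (75 mm by 190 mm) begins 51 mm behind the grasp point.
Start: joints at [-1.271, 0.321, -0.07, 1.45, 0.023, 1.371, -0.057], TCP at [0.183, 0.624, 0.234] pointing down, gripper open.
Joint ranges: [-2.86, 2.86], [-0.3, 2.09], [-1.38, 1.24], [0.06, 2.45], [-1.56, 4.7], [0.09, 2.05], [-2.69, 2.69]. Speed limits (rad/s): [2.57, 2.57, 3.14, 3.14, 3.14, 3.14, 3.14].

### API

Orientations are given as a rotation vector (axis times angle).
In Python, from bench import readout, viewer, job, nets, ctrl gives the robot as it stands.
- The arm moves only by the shell command python3 -m creep 'ROWS' [FORCE]. ROWS is JSON, a list of rows, each an object with "linear": the shift along the tool's x, y, z in m, a list of three; "twist": the turn, a rotation vector about the tool's x, y, z in degrees, a list of three; "fingers": the gripper's target within -1 to 1 (shut at 1, half-way at 0, fully open at -1). A call has 1 to 8 rows; each row is the pose to reach, as a shift and turn from the pose commanded when the call began, along the tool's axes at that moment; what a row does not reach only later rows make up. A row lasts 1/12 s, in which the tool goes at most 41.7 mm and 7.16 degrees, less where a joint would pass 70% of its speed; a pose out of reach is approached as far as the arm can. A call with a gripper value outside its range is refused whole. The fingers move at their own pace and stop on an object; FORCE is the grip in N (left out, the last holds). Time passes only in rows, so rows that repeat a pose let the fingers close. It gives the time, the measured TCP pose, the force and the opening at its end, in the units of the state.
- readout.get_state(): the state, without advancing time (a new reading comes with each control period).
- viewer.get_image(name): name is "side" or "top"; returns (picture, depth): 384x512x3 uint8, red, green, blue; 384x512 float32, m along the optical axis (not along the pixel's ray), 0 where there is no reading.
- viewer.camera_params(name): a dict with "K" (3x3 intrinsics, pixels), "k1" (the pictures are not rectified: a ray, as slopes to the right and down, at radius r is drawn at 1 + k1 r^2 times it, then the intrinsics apply), "cam_to_world" (4x4, takes a point from camera to world coordinates). Camera axes: x right, y down, z forward; pixel columns grow to the right and rows downward; lengths in m; the calibration is good to about 2 mm. A picture is of the moment at which its call begins. camera_params takes no time and is no camera call.
- job.close_job(): hands the job in, once; it reports no verdict.
Trained networks look in the newest picture that a camera, given by its name, has taken for a name from the list of things; names that differ only in an ending like _2 or _b are one class to them, and where a whole thing is asked for, a point or a joint stands for the part that bears it (a point fixed in the world has none). Each returns a list of dicts, best first, with "conf" (0 to 1); they miss things now and then, are a little off and sometimes report something else, mostly with a low value. They report only what shows in the picture. A call takes as long as a camera call.
- nets.boxes_of(camera, label): "centre" ([x, y, z] in m, in world coordinates, good to about 4 mm: the middle of the surface that is visible of it).
- nets.place_of(camera, label): "centre" ([x, y, z] in m, in world coordinates, good to about 4 mm: a listed point, or the origin of a listed thing).
The state is a dict: "time": time; "joint_positions": joint angles; "qd": joint speeds; "joint_torque": joint torques, N m; "position": TCP position; "tool_rot": TCP orientation; "ft_force": force on the tool from outside, world axes, zero at the start; "torque": the same for the moment, N m; "grip_width": opening from 0.0 (shut) to 1.0 (fully open).
Only numpy, scipy, OpenCV 4.12 (cv2) and the standard library are available. Lean on these libraries where they do the work, as an engineer would, in place of code of your own. Each camera call takes 0.05 s, during which the arm holds its last target.

### The job

On the brass jig, with the orange cam lever still open, push the spring-loaded sliding leg along its rods until the black pointer stands within the red mark (not the blue one), and pause there a moment. Then, holding the leg at the red mark, squeeze the lever fully closed against the leg; never drag the leg along with the lever closed. Finish while still holding: keep leg and lever firmly pinched together between the fingers with the pointer in the red mark, do not let go, and leave the other things on the bench alone.

Things in the scene. Friction and masses are not known exactly. Their poses are not given: they have to be found in the camera images.
- jig: Brass jig fixed to the bench: base plate 340 (x) x 220 (y) x 14 mm, two steel rods along its x between end blocks 48 mm high. Origin: centre of the underside, on the bench; z up. A steel carriage (85 x 96 mm, top 50 mm above the bench) slides on the rods along the jig's x; a white scale (top 36 mm above the bench) lies along the -y side. Position and yaw vary.
- leg: Upright brass sliding leg, 50 mm tall, rigid on the carriage; axes as the jig's. Origin: on the carriage top, at its middle. Tongue: x -25 to +27, y -6 to +6 mm, ending at +x in a crosshead plate: x +27 to +35, y -40 to +60, 30 mm tall. Fingers straddling the tongue push the leg to +x with their sides on the plate's -x face. Only leg and lever rise above the carriage top.
- lever_tip (a point): Centre of the lever's rounded free end (radius 4 mm), 40 mm from its pin, 25 mm above the carriage top. The lever turns about a vertical pin at x -20, y +13 mm of the leg's frame: 0 rad (parallel to the tongue) is fully closed, its free end swings out to +y as it opens; it starts 0.33 to 0.45 rad open (at most 0.5). It stays where left; about 1.2 N at its free end moves it.
- spring_end (a point): Middle of the jig's near end block, 48 mm above the bench. A spring holds the leg at rest towards this end, its origin then 92 mm away along the jig's x. The leg travels up to 100 mm to +x; the spring always pulls it back, 3 N at rest rising to 6 N at the far stop, also with the cam closed (it does not lock by itself): let go and it runs back.
- pointer (a point): Tip of the black pointer that sticks out from the carriage's -y side over the scale; at x = 0, y = -79 mm of the leg's frame, 44.5 mm above the bench.
- mark_red: Red mark on the scale: 10 mm wide along the jig's x, 26 mm in y, 3 mm thick. Origin: centre of its underside, x along the jig's x. The pointer is in the mark when its tip is within 5 mm of the mark's centre along the jig's x. It lies 28 to 85 mm ahead of the pointer's rest position, nearer or farther than the blue one.
- mark_blue: Blue mark of the same size on the same scale: not wanted.
- thumbnut: Bystander: loose knurled steel nut, 22 mm across, 13 mm tall, lying on the +y side of the jig's base plate. Origin: underside centre.
- magnet: Bystander: loose dark bar magnet 34 x 12 x 8 mm lying on the +y side of the jig's base plate. Origin: underside centre.
- tub_a: Bystander: closed clear plastic tub with a blue lid, 140 x 140 x 67 mm, to the right. Origin: underside centre.
- tub_b: Bystander: a second such tub.
- mic: Bystander: grey and steel microphone, 48 mm across, standing 153 mm tall, to the left. Origin: underside centre.
- driver: Bystander: screwdriver 170 mm long lying on the bench to the left.
- flux: Bystander: small jar, 44 mm across, 75 mm tall, to the left. Origin: underside centre.
- cam_lever: Orange cam lever: upright blade 8 mm thick, 5 to 45 mm above the carriage top, on the tongue's +y side. Origin: on its pin, at the carriage top; x along the blade, which points to +x. Closed it fills y +9 to +17 mm of the leg's frame: tongue and closed lever together are 23 mm across (y -6 to +17), pinched along y, best at x +8 to +24 mm.

How it is judged:
By the outcome, as a careful person would: the job done as asked, in the order asked, and still so for the second after the job is handed in, while the arm keeps its last pose, push and grip.
It also fails if it takes over 35 s, if anything falls off the work surface, if the arm or the gripper's body presses on something with over 40 N, if the wrist force passes 120 N, or if a joint passes its speed limit or range.

## Working session

There is one attempt and no reset: what is moved stays moved. The work goes in short steps, Python scripts to look and compute and a shell command to move; the robot and the scene stay as the last step left them, time stands still between calls to the robot, and variables do not carry over. Pictures are saved under pics/ and viewed, and the job is handed in when it is done.

```bash
ls; mkdir -p pics; python3 - <<'E'
from bench import readout, viewer, nets, ctrl
import cv2
s=readout.get_state();print({k:s[k] for k in('time','position','tool_rot','grip_width','ft_force')},ctrl.finger_overhang)
for c in('top','side'):
    im,d=viewer.get_image(c);cv2.imwrite(f'pics/{c}0.png',im[:,:,::-1])
    p=viewer.camera_params(c);print(p)
    for l in('jig','leg','lever_tip','spring_end','pointer','mark_red','mark_blue','cam_lever'):
        r=nets.place_of(c,l);print(c,l,[(round(q['conf'],2),[round(float(v),4) for v in q['centre']]) for q in r[:2]])
print(readout.get_state()['time'])
E
```

```text
pics
{'time': 0.0, 'position': array([0.18314271, 0.62310125, 0.23245234]), 'tool_rot': array([-0.99738073,  1.33249626,  0.99534378]), 'grip_width': 1.0058903635921266, 'ft_force': array([-0.72813912, -0.439351  , -0.68365788])} 0.011
{'K': array([[489.53511152,   0.        , 261.89998665],
       [  0.        , 489.53511152, 188.68135341],
       [  0.        ,   0.        ,   1.        ]]), 'k1': 0.05426977439807301, 'cam_to_world': array([[-2.67728744e-02, -9.97591851e-01,  6.39821297e-02,
         4.18936971e-01],
       [-9.99640678e-01,  2.68021405e-02, -4.01008555e-04,
         1.63923851e-02],
       [-1.31481516e-03, -6.39698756e-02, -9.97950964e-01,
         1.47184664e+00],
       [ 0.00000000e+00,  0.00000000e+00,  0.00000000e+00,
         1.00000000e+00]])}
top jig [(0.97, [0.5091, -0.0336, -0.0014])]
top leg [(0.75, [0.4582, -0.026, 0.0533])]
top lever_tip [(0.59, [0.4764, 0.0005, 0.0735])]
top spring_end [(0.76, [0.3625, -0.0105, 0.0494]), (0.38, [0.4354, -0.105, 0.048])]
top pointer [(0.88, [0.4358, -0.1042, 0.0438]), (0.41, [0.4754, -0.0001, 0.074])]
top mark_red [(
[... 382 characters left out ...]
15932906, 'cam_to_world': array([[ 0.79452742, -0.46671491,  0.38846282, -0.08489911],
       [-0.60721088, -0.60581356,  0.51408645, -0.77238676],
       [-0.00459577, -0.64433464, -0.76472986,  1.24496029],
       [ 0.        ,  0.        ,  0.        ,  1.        ]])}
side jig [(0.93, [0.5102, -0.0387, -0.0012])]
side leg [(0.6, [0.454, -0.0279, 0.0544])]
side lever_tip [(0.4, [0.4758, -0.0026, 0.0766])]
side spring_end [(0.77, [0.3645, -0.0156, 0.0455]), (0.68, [0.4355, -0.01, 0.0514])]
side pointer [(0.79, [0.4391, -0.1068, 0.0437])]
side mark_red [(0.49, [0.4675, -0.1182, 0.0371])]
side mark_blue [(0.56, [0.5051, -0.1285, 0.0355])]
side cam_lever [(0.42, [0.4387, -0.0094, 0.0515])]
0.9
```

View pics/top0.png

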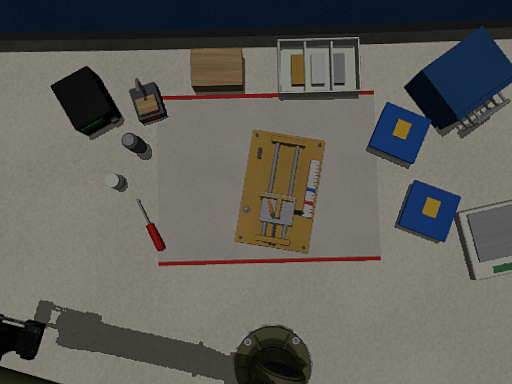

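View pics/side0.png

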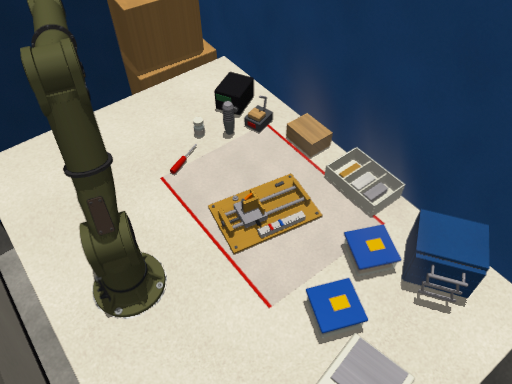

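```bash
cat > h.py <<'E'
import numpy as np, cv2
from bench import readout, viewer, nets, ctrl
def proj(c,P):
    p=viewer.camera_params(c);T=np.linalg.inv(p['cam_to_world']);q=np.asarray(P)@T[:3,:3].T+T[:3,3]
    s=q[...,:2]/q[...,2:];r2=(s**2).sum(-1,keepdims=True);s=s*(1+p['k1']*r2)
    return s*[p['K'][0,0],p['K'][1,1]]+[p['K'][0,2],p['K'][1,2]]
def ortho(c,im,o,yaw,z,xr,yr,mm=0.5):
    # jig-frame ortho at height z; returned: columns = jig x, rows = -y
    xs=np.arange(xr[0],xr[1],mm)/1000;ys=np.arange(yr[1],yr[0],-mm)/1000
    X,Y=np.meshgrid(xs,ys);c0,s0=np.cos(yaw),np.sin(yaw)
    W=np.stack([o[0]+c0*X-s0*Y,o[1]+s0*X+c0*Y,np.full_like(X,z)],-1)
    uv=proj(c,W).astype(np.float32)
    return cv2.remap(im,uv[...,0],uv[...,1],cv2.INTER_CUBIC)
E
python3 - <<'E'
from h import *
o=np.array([.5095,-.0355]);yaw=-.155
out=[]
for c in('top','side'):
    im=cv2.imread(f'pics/{c}0.png')
    for z in(.014,.039):
        a=ortho(c,im,o,yaw,z,(-190,190),(-130,130),1)
        for x in range(0,380,50): cv2.line(a,(x+40,0),(x+40,4),(255,0,255),1)
        for v in(20,360): a[::3,v]=(255,0,255)
        for v in(20,240): a[v,::3]=(255,0,255)
        out.append(a)
cv2.imwrite('pics/o.png',np.vstack([np.hstack(out[:2]),np.hstack(out[2:])]))
E
```

```text
(no output)
```

View pics/o.png

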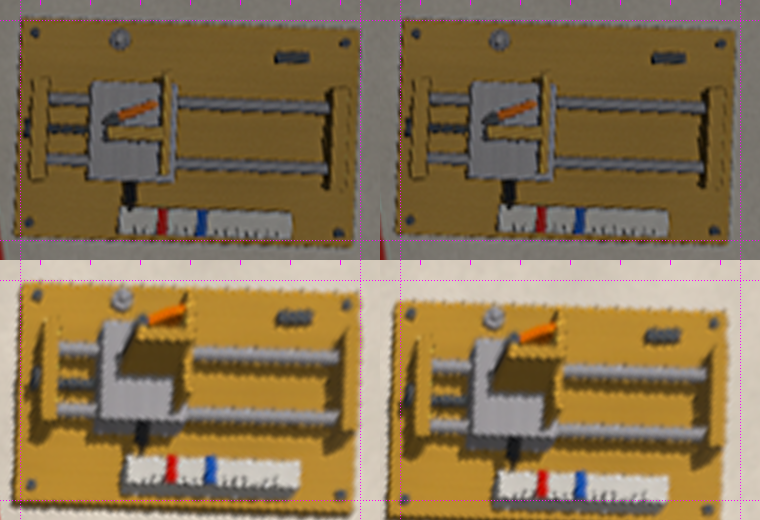

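```bash
python3 - <<'E'
from h import *
o=np.array([.5095,-.0355]);yaw=-.155
im=cv2.imread('pics/top0.png')
a=ortho('top',im,o,yaw,.014,(-200,200),(-140,140),.5)
h=cv2.cvtColor(a,cv2.COLOR_BGR2HSV)
m=((h[...,1]>110)&(h[...,0]>10)&(h[...,0]<35)).astype(np.uint8)
m=cv2.morphologyEx(m,cv2.MORPH_OPEN,np.ones((9,9)));m=cv2.morphologyEx(m,cv2.MORPH_CLOSE,np.ones((61,61)))
cs=max(cv2.findContours(m,0,2)[0],key=cv2.contourArea)
r=cv2.minAreaRect(cs);print(r)
b=a.copy();cv2.polylines(b,[cv2.boxPoints(r).astype(int)],True,(255,0,255));cv2.imwrite('pics/m.png',b)
(cx,cy),wh,ang=r
ang=ang if abs(ang)<45 else ang-90
dx=(cx*.5-200)/1000;dy=(140-cy*.5)/1000
c,s=np.cos(yaw),np.sin(yaw)
o2=o+[c*dx-s*dy,s*dx+c*dy];y2=yaw-np.radians(ang);print('jig',o2,y2)
# rods direction + marks in new frame
a=ortho('top',im,o2,y2,.039,(-190,190),(-130,130),.5)
cv2.imwrite('pics/m2.png',a)
h=cv2.cvtColor(a,cv2.COLOR_BGR2HSV)
for n,m in(('red',((h[...,0]<8)|(h[...,0]>172))&(h[...,1]>150)),('blue',(h[...,0]>100)&(h[...,0]<130)&(h[...,1]>150))):
    m=m.copy();m[:400]=0;m[:,:100]=0
    k,l,st,ce=cv2.connectedComponentsWithStats(m.astype(np.uint8))
    for i in range(1,k):
        if st[i,4]>50: print(n,st[i]*.5,ce[i][0]*.5-190,130-ce[i][1]*.5)
for p,z in(((.0),0),): pass
E
```

```text
((392.3453063964844, 285.1774597167969), (678.2237548828125, 437.1349182128906), 2.0551869869232178)
jig [ 0.50531889 -0.03746683] -0.1908697796659518
red [163.  204.5   9.5  26.  412.5] -22.558181818181822 -87.80424242424243
blue [200.5 205.5  10.5  24.5 372.5] 15.941610738255036 -87.69463087248323
```

View pics/m2.png

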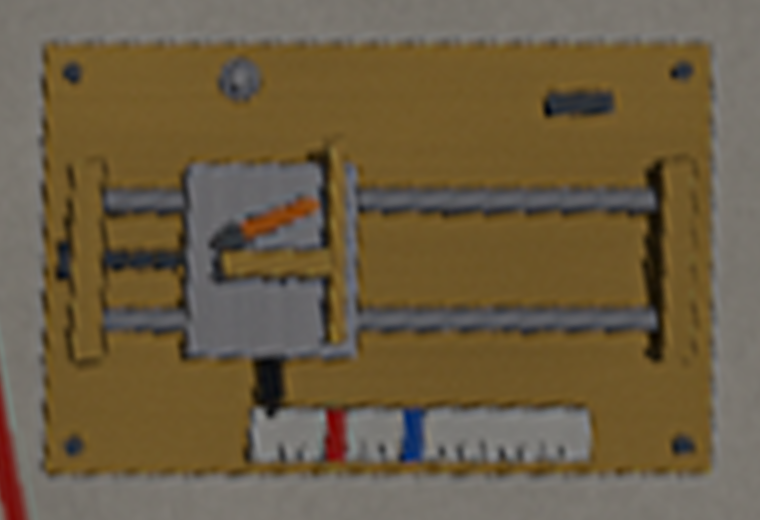

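View pics/m.png

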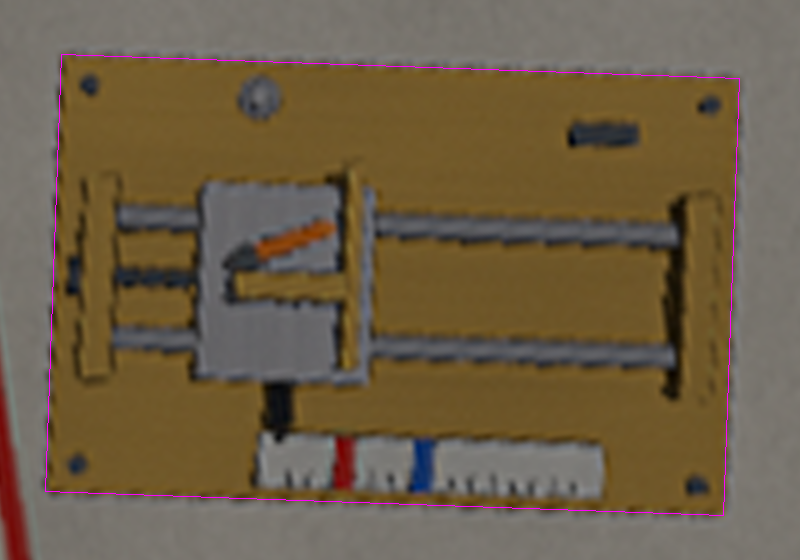

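```bash
cat >> h.py <<'E'
O=np.array([.5053,-.0375]);YAW=-.191
def J2W(x,y,z): 
    c,s=np.cos(YAW),np.sin(YAW);return np.array([O[0]+c*x-s*y,O[1]+s*x+c*y,z])
E
python3 - <<'E'
from h import *
from scipy.spatial.transform import Rotation as R
rows=[]
for z in(.1,.08):
    r=[]
    for c in('top','side'):
        a=ortho(c,cv2.imread(f'pics/{c}0.png'),O,YAW,z,(-125,5),(-65,65),.35)
        # overlay predicted outline (leg frame at x=-55)
        P=lambda x,y:(int((x-55+125)/.35),int((65-y)/.35))
        if z>.09: cv2.rectangle(a,P(-25,6),P(27,-6),(255,0,255),1)
        else: cv2.rectangle(a,P(27,60),P(35,-40),(255,0,255),1)
        r.append(a)
    rows.append(np.hstack(r))
cv2.imwrite('pics/leg.png',np.vstack(rows)[:, :])
s=readout.get_state();M=R.from_rotvec(s['tool_rot']).as_matrix();print(M.round(3))
E
```

```text
[[ 0.    -0.959  0.282]
 [ 0.     0.282  0.959]
 [-1.    -0.     0.   ]]
```

View pics/leg.png

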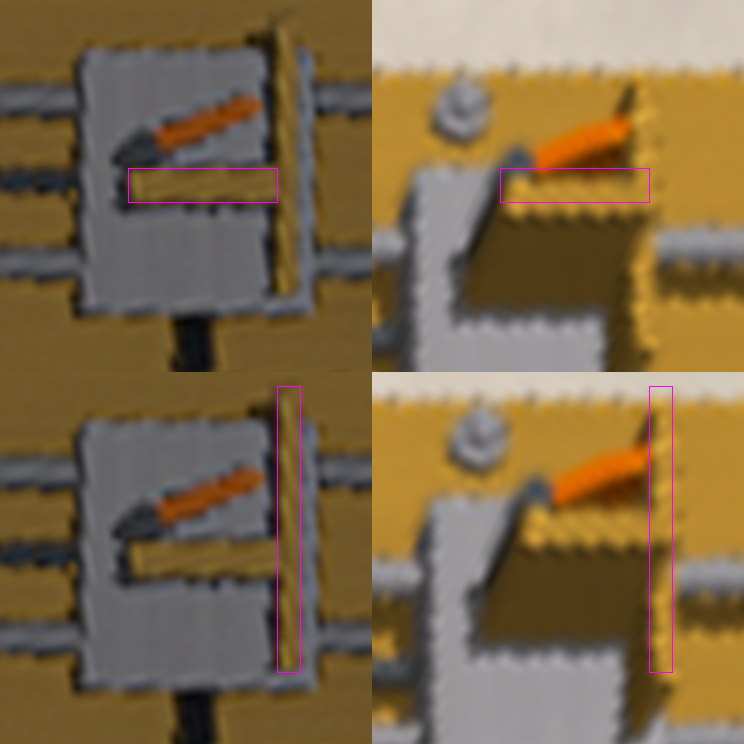

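```bash
cat >> h.py <<'E'
from scipy.spatial.transform import Rotation as R
def goto(x,y,z):
    """x,y jig mm -> shift in current tool axes, mm, and twist deg"""
    s=readout.get_state();M=R.from_rotvec(s['tool_rot'])
    t=J2W(x/1000,y/1000,z/1000);zt=np.array([-np.sin(YAW),np.cos(YAW),0]);xt=np.array([0,0,-1.]);yt=np.cross(zt,xt)
    G=R.from_matrix(np.stack([xt,yt,zt],1))
    p=(s['position']-np.r_[O,0]);c,q=np.cos(YAW),np.sin(YAW)
    print('t',round(s['time'],2),'jig mm',(np.array([c*p[0]+q*p[1],-q*p[0]+c*p[1],p[2]])*1e3).round(1),'F',s['ft_force'].round(1),'w',round(s['grip_width']*87,1))
    print('shift mm',(M.inv().apply(t-s['position'])*1e3).round(1),'twist',np.degrees((M.inv()*G).as_rotvec()).round(2))
E
python3 -c "
from h import *
goto(-46.5,4.5,170)"
```

```text
t 0.9 jig mm [-441.7  588.   233.6] F [ 1.  -1.2 -0.9] w 87.2
shift mm [  63.5 -448.6 -543.5] twist [-5.43  0.01  0.  ]
```

```bash
python3 -m creep '[{"linear":[0,-0.18,-0.23],"twist":[-5.4,0,0],"fingers":-1},{"linear":[0,-0.18,-0.23],"twist":[-5.4,0,0],"fingers":-1},{"linear":[0,-0.18,-0.23],"twist":[-5.4,0,0],"fingers":-1},{"linear":[0,-0.18,-0.23],"twist":[-5.4,0,0],"fingers":-1},{"linear":[0,-0.2,-0.25],"twist":[-5.4,0,0],"fingers":-1},{"linear":[0,-0.2,-0.25],"twist":[-5.4,0,0],"fingers":-1},{"linear":[0,-0.21,-0.26],"twist":[-5.4,0,0],"fingers":-1},{"linear":[0,-0.21,-0.26],"twist":[-5.4,0,0],"fingers":-1}]' 30
python3 -c "
from h import *
goto(-46.5,4.5,170)"
```

```text
time: 1.57
position: [0.3116, 0.3139, 0.2338]
tool_rot: [-1.067, 1.293, 1.067]
ft_force: [1.0, -0.9, 0.6]
grip_width: 1.003
t 1.57 jig mm [-256.9  308.2  233.8] F [ 1.  -0.9  0.6] w 87.3
shift mm [  63.6 -210.5 -303.7] twist [-0.02  0.06  0.02]
```

```bash
python3 -m creep '[{"linear":[0,-0.21,-0.303],"twist":[0,0,0],"fingers":-1},{"linear":[0,-0.21,-0.303],"twist":[0,0,0],"fingers":-1},{"linear":[0,-0.21,-0.303],"twist":[0,0,0],"fingers":-1},{"linear":[0,-0.21,-0.303],"twist":[0,0,0],"fingers":-1},{"linear":[0.02,-0.21,-0.303],"twist":[0,0,0],"fingers":-1},{"linear":[0.03,-0.21,-0.303],"twist":[0,0,0],"fingers":-1},{"linear":[0.04,-0.21,-0.303],"twist":[0,0,0],"fingers":-1},{"linear":[0.06,-0.21,-0.303],"twist":[0,0,0],"fingers":-1}]'
python3 -c "
from h import *
goto(-46.5,4.5,170)"
```

```text
time: 2.23
position: [0.4448, 0.0142, 0.196]
tool_rot: [-1.067, 1.289, 1.064]
ft_force: [1.7, 0.9, 0.0]
grip_width: 1.004
t 2.23 jig mm [-69.3  39.3 196. ] F [1.7 0.9 0. ] w 87.3
shift mm [ 26.  -22.7 -34.8] twist [-0.08  0.16  0.27]
```

```bash
python3 -m creep '[{"linear":[0.02,-0.022,-0.035],"twist":[0,0,0],"fingers":-1},{"linear":[0.026,-0.022,-0.035],"twist":[0,0,0],"fingers":-1},{"linear":[0.026,-0.022,-0.035],"twist":[0,0,0],"fingers":-1},{"linear":[0.026,-0.022,-0.035],"twist":[0,0,0],"fingers":-1}]'
python3 -c "
from h import *
goto(-46.5,4.5,69)
for c in('top','side'):
    im,d=viewer.get_image(c);cv2.imwrite(f'pics/{c}1.png',cv2.resize(im[110:270,200:360,::-1] if c=='top' else im[140:270,180:350,::-1],None,fx=4,fy=4))
"
```

```text
time: 2.57
position: [0.4574, -0.0216, 0.1682]
tool_rot: [-1.066, 1.294, 1.067]
ft_force: [-0.1, 0.6, 0.6]
grip_width: 1.0
t 2.57 jig mm [-50.1   6.5 168.2] F [-0.1  0.6  0.6] w 87.0
shift mm [99.2 -3.7 -2. ] twist [-0.06  0.01 -0.06]
```

View pics/side1.png

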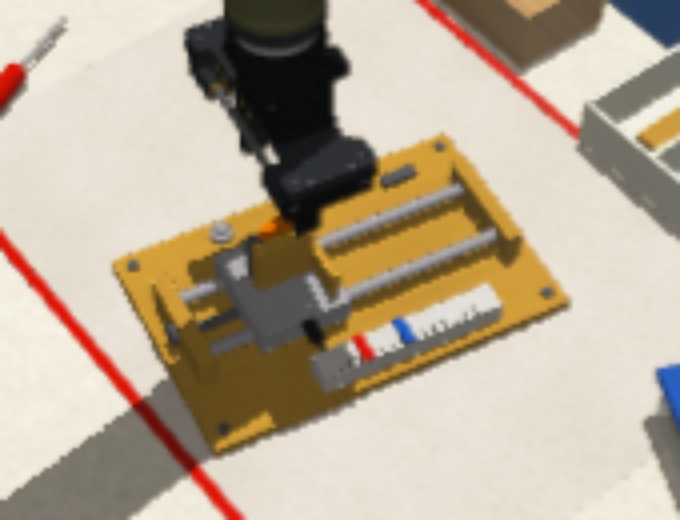

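The side view shows the open hand above the leg. The pointer (315,330), red mark (363,347) and blue mark (403,330) are all visible. I'll descend next.

```bash
python3 -m creep '[{"linear":[0.03,-0.002,-0.001],"twist":[0,0,0],"fingers":-1},{"linear":[0.05,-0.002,-0.001],"twist":[0,0,0],"fingers":-1},{"linear":[0.065,-0.002,-0.001],"twist":[0,0,0],"fingers":-1},{"linear":[0.08,-0.002,-0.001],"twist":[0,0,0],"fingers":-1},{"linear":[0.09,-0.002,-0.001],"twist":[0,0,0],"fingers":-1},{"linear":[0.098,-0.002,-0.001],"twist":[0,0,0],"fingers":-1},{"linear":[0.098,-0.002,-0.001],"twist":[0,0,0],"fingers":-1},{"linear":[0.098,-0.002,-0.001],"twist":[0,0,0],"fingers":-1}]'
python3 -c "
from h import *
goto(-46.5,5,69)
for c in('top','side'):
    im,d=viewer.get_image(c);cv2.imwrite(f'pics/{c}2.png',cv2.resize(im[110:270,200:360,::-1] if c=='top' else im[140:270,180:350,::-1],None,fx=4,fy=4))
"
```

```text
time: 3.33
position: [0.4598, -0.0229, 0.0707]
tool_rot: [-1.068, 1.293, 1.068]
ft_force: [-0.4, 0.4, 0.3]
grip_width: 1.005
t 3.33 jig mm [-47.5   5.7  70.7] F [-0.4  0.4  0.3] w 87.4
shift mm [ 1.7 -1.  -0.7] twist [0.02 0.01 0.02]
```

View pics/side2.png

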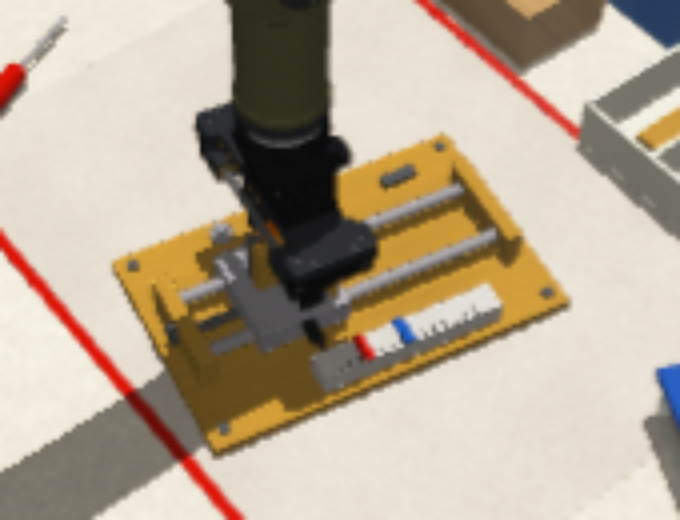

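View pics/top2.png

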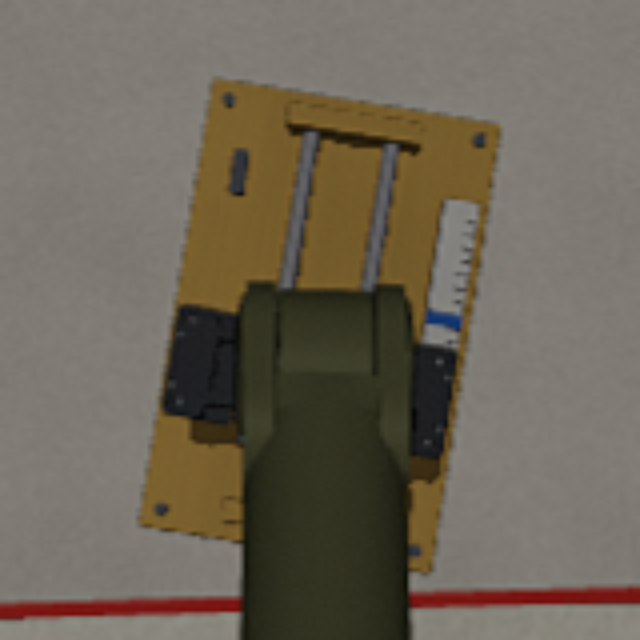

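```bash
python3 -m creep '[{"linear":[0.001,0,-0.0005],"twist":[0,0,0],"fingers":-0.6},{"linear":[0.001,0,-0.0005],"twist":[0,0,0],"fingers":-0.6},{"linear":[0.001,0,-0.0005],"twist":[0,0,0],"fingers":-0.6},{"linear":[0.001,-0.006,-0.0005],"twist":[0,0,0],"fingers":-0.6},{"linear":[0.001,-0.012,-0.0005],"twist":[0,0,0],"fingers":-0.6},{"linear":[0.001,-0.018,-0.0005],"twist":[0,0,0],"fingers":-0.6},{"linear":[0.001,-0.022,-0.0005],"twist":[0,0,0],"fingers":-0.6},{"linear":[0.001,-0.022,-0.0005],"twist":[0,0,0],"fingers":-0.6}]'
python3 -c "
from h import *
goto(-5,5,69)
for c in ['side']:
    im,d=viewer.get_image(c);cv2.imwrite(f'pics/{c}3.png',cv2.resize(im[140:270,180:350,::-1],None,fx=4,fy=4))
    for l in ('pointer','mark_red','lever_tip'): print(l,nets.place_of(c,l)[:2])
"
```

```text
time: 4.1
position: [0.4816, -0.0278, 0.0691]
tool_rot: [-1.067, 1.294, 1.067]
ft_force: [-2.5, 2.7, 1.5]
grip_width: 0.802
t 4.1 jig mm [-25.1   5.   69.1] F [-2.5  2.7  1.5] w 69.8
shift mm [  0.1 -20.1   0. ] twist [-0.02 -0.02 -0.02]
pointer [{'centre': [0.45, -0.1056, 0.0443], 'conf': 0.97}, {'centre': [0.4238, 0.3544, -0.0056], 'conf': 0.43}]
mark_red [{'centre': [0.4657, -0.122, 0.0337], 'conf': 0.39}]
lever_tip [{'centre': [0.4875, -0.0034, 0.0746], 'conf': 0.53}]
```

View pics/side3.png

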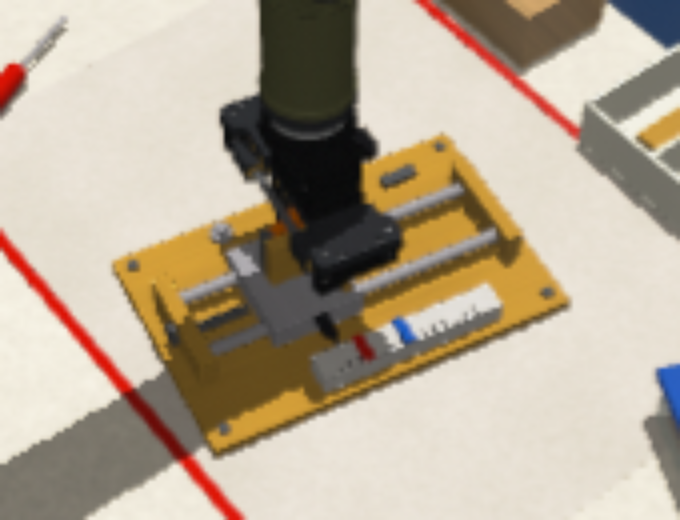

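```bash
python3 -m creep '[{"linear":[0,-0.006,0],"twist":[0,0,0],"fingers":-0.6},{"linear":[0,-0.012,0],"twist":[0,0,0],"fingers":-0.6},{"linear":[0,-0.017,0],"twist":[0,0,0],"fingers":-0.6},{"linear":[0,-0.017,0],"twist":[0,0,0],"fingers":-0.6},{"linear":[0,-0.017,0],"twist":[0,0,0],"fingers":-0.6}]'
cat >> h.py <<'E'
def look(n):
    im,d=viewer.get_image('side');im=im[:,:,::-1]
    for l in ('pointer','mark_red'):print(l,nets.place_of('side',l)[:1])
    a=ortho('side',np.ascontiguousarray(im),O,YAW,.039,(-70,40),(-110,-40),.15)
    b=ortho('side',np.ascontiguousarray(im),O,YAW,.0445,(-70,40),(-110,-40),.15)
    for q in(a,b):
        for x in range(-70,40,10): cv2.line(q,(int((x+70)/.15),0),(int((x+70)/.15),8 if x else 20),(255,0,255),1)
    v=np.vstack([a,b]);cv2.imwrite(f'pics/{n}.png',cv2.resize(v,None,fx=.64,fy=.64))
    cv2.imwrite(f'pics/{n}s.png',cv2.resize(im[180:250,230:320],None,fx=7,fy=7,interpolation=cv2.INTER_CUBIC))
E
python3 -c "
from h import *
goto(-5,5,69)
look('p4')
"
```

```text
time: 4.72
position: [0.4977, -0.0313, 0.0691]
tool_rot: [-1.067, 1.294, 1.067]
ft_force: [-3.6, 2.7, -0.5]
grip_width: 0.802
t 4.72 jig mm [-8.6  4.6 69.1] F [-3.6  2.7 -0.5] w 69.8
shift mm [ 0.1 -3.6  0.4] twist [-0.04 -0.01 -0.01]
pointer [{'centre': [0.4666, -0.1108, 0.0454], 'conf': 0.84}]
mark_red [{'centre': [0.47, -0.1186, 0.0351], 'conf': 0.35}]
```

View pics/p4.png

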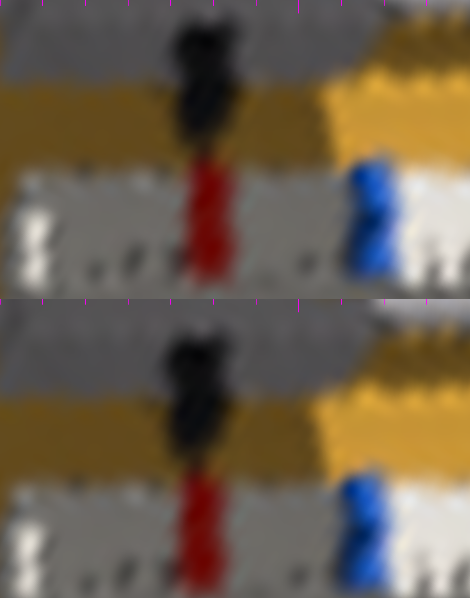

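View pics/p4s.png

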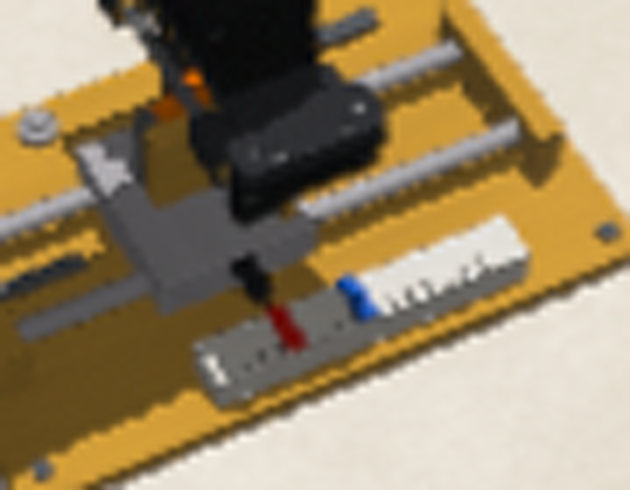

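The pointer axis is at jig x ≈ -24.3 (px 195 in the lower panel) and red's centre is at ≈ -21 (px 209 in the upper panel). About 3.5 mm remains, then I'll pause there.

```bash
python3 -m creep '[{"linear":[0,-0.002,0.0005],"twist":[0,0,0],"fingers":-0.6},{"linear":[0,-0.0035,0.0005],"twist":[0,0,0],"fingers":-0.6},{"linear":[0,-0.0035,0.0005],"twist":[0,0,0],"fingers":-0.6},{"linear":[0,-0.0035,0.0005],"twist":[0,0,0],"fingers":-0.6},{"linear":[0,-0.0035,0.0005],"twist":[0,0,0],"fingers":-0.6},{"linear":[0,-0.0035,0.0005],"twist":[0,0,0],"fingers":-0.6},{"linear":[0,-0.0035,0.0005],"twist":[0,0,0],"fingers":-0.6},{"linear":[0,-0.0035,0.0005],"twist":[0,0,0],"fingers":-0.6}]'
python3 -c "
from h import *
goto(-5,5,69)
look('p5')
"
```

```text
time: 5.53
position: [0.501, -0.0318, 0.0692]
tool_rot: [-1.067, 1.294, 1.067]
ft_force: [-3.1, 0.2, -2.8]
grip_width: 0.801
t 5.53 jig mm [-5.3  4.7 69.2] F [-3.1  0.2 -2.8] w 69.7
shift mm [ 0.2 -0.3  0.3] twist [-0.04 -0.03 -0.02]
pointer [{'centre': [0.4698, -0.1109, 0.0467], 'conf': 0.6}]
mark_red [{'centre': [0.4635, -0.1203, 0.0331], 'conf': 0.4}]
```

View pics/p5.png

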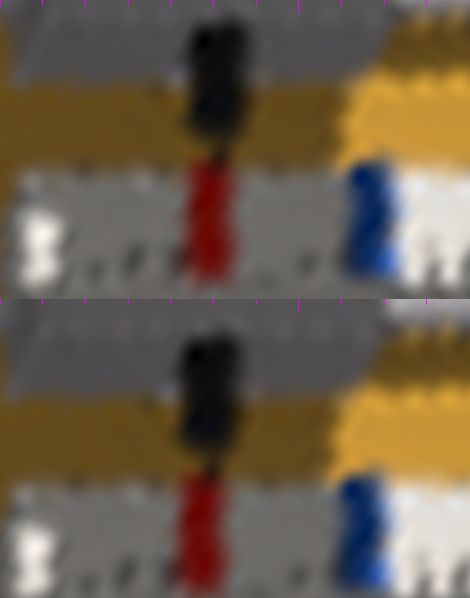

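View pics/p5s.png

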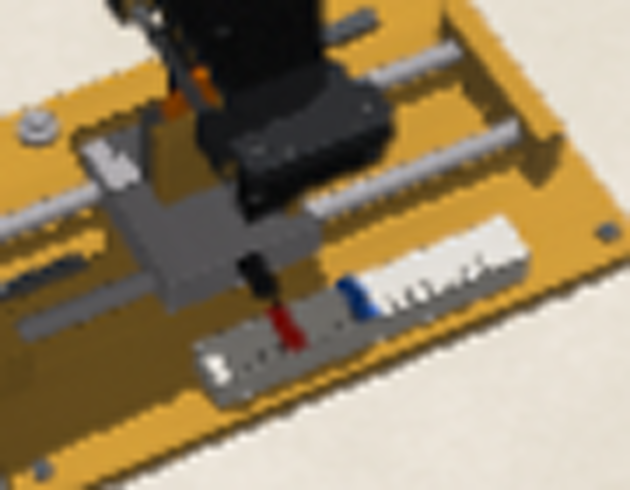

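Both are now at ≈ -21 mm, so the pointer is centred on red with the lever open. I've paused here for over half a second. Next I'll wait a little longer, then squeeze.

```bash
python3 -m creep '[{"linear":[0,0,0],"twist":[0,0,0],"fingers":-0.6},{"linear":[0,0,0],"twist":[0,0,0],"fingers":-0.6},{"linear":[0,0,0],"twist":[0,0,0],"fingers":-0.6},{"linear":[0,0,0],"twist":[0,0,0],"fingers":-0.6},{"linear":[0,0,0],"twist":[0,0,0],"fingers":-0.45},{"linear":[0,0,0],"twist":[0,0,0],"fingers":-0.3},{"linear":[0,0,0],"twist":[0,0,0],"fingers":-0.15},{"linear":[0,0,0],"twist":[0,0,0],"fingers":0}]' 30
python3 -m creep '[{"linear":[0,0,0],"twist":[0,0,0],"fingers":0.1},{"linear":[0,0,0],"twist":[0,0,0],"fingers":0.2},{"linear":[0,0,0],"twist":[0,0,0],"fingers":0.3},{"linear":[0,0,0],"twist":[0,0,0],"fingers":0.35},{"linear":[0,0,0],"twist":[0,0,0],"fingers":0.4},{"linear":[0,0,0],"twist":[0,0,0],"fingers":0.4}]' 30
python3 -c "
from h import *
goto(-5,5,69)
look('p6')
"
```

```text
time: 6.35
position: [0.5021, -0.0293, 0.0699]
tool_rot: [-1.066, 1.29, 1.068]
ft_force: [-2.9, 4.2, -0.4]
grip_width: 0.584
time: 6.85
position: [0.5024, -0.0287, 0.0701]
tool_rot: [-1.066, 1.289, 1.068]
ft_force: [-3.5, 4.6, 0.1]
grip_width: 0.318
t 6.85 jig mm [-4.5  8.1 70.1] F [-3.5  4.6  0.1] w 27.7
shift mm [ 1.1  0.5 -3.1] twist [0.05 0.23 0.08]
pointer [{'centre': [0.4714, -0.1128, 0.0436], 'conf': 0.85}]
mark_red [{'centre': [0.4659, -0.1194, 0.0315], 'conf': 0.42}]
```

View pics/p6.png

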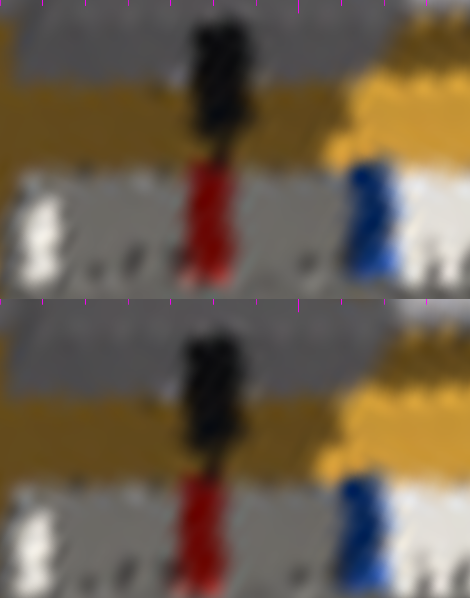

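```bash
python3 -m creep '[{"linear":[0,0,0],"twist":[0,0,0],"fingers":0.5},{"linear":[0,0,0],"twist":[0,0,0],"fingers":0.6},{"linear":[0,0,0],"twist":[0,0,0],"fingers":0.8},{"linear":[0,0,0],"twist":[0,0,0],"fingers":1},{"linear":[0,0,0],"twist":[0,0,0],"fingers":1},{"linear":[0,0,0],"twist":[0,0,0],"fingers":1}]' 30
python3 -c "
from h import *
goto(-5,5,69)
look('p7')
"
```

```text
time: 7.5
position: [0.5022, -0.0309, 0.07]
tool_rot: [-1.067, 1.292, 1.066]
ft_force: [-4.2, 4.1, 5.8]
grip_width: 0.256
t 7.5 jig mm [-4.3  5.9 70. ] F [-4.2  4.1  5.8] w 22.3
shift mm [ 1.   0.7 -0.9] twist [-0.03  0.08  0.09]
pointer [{'centre': [0.473, -0.1075, 0.0468], 'conf': 0.74}]
mark_red [{'centre': [0.4649, -0.1182, 0.0349], 'conf': 0.45}]
```

View pics/p7.png

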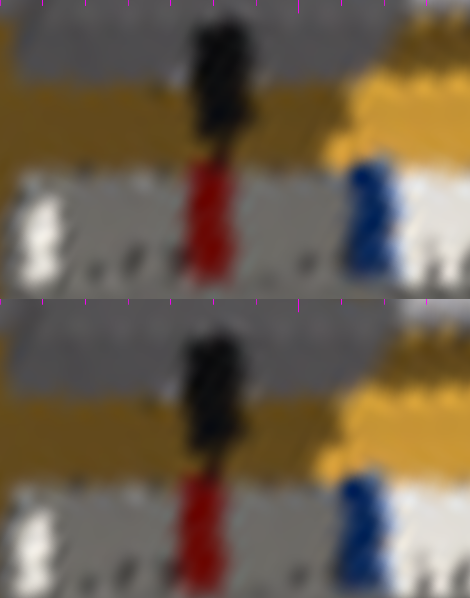

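View pics/p7s.png

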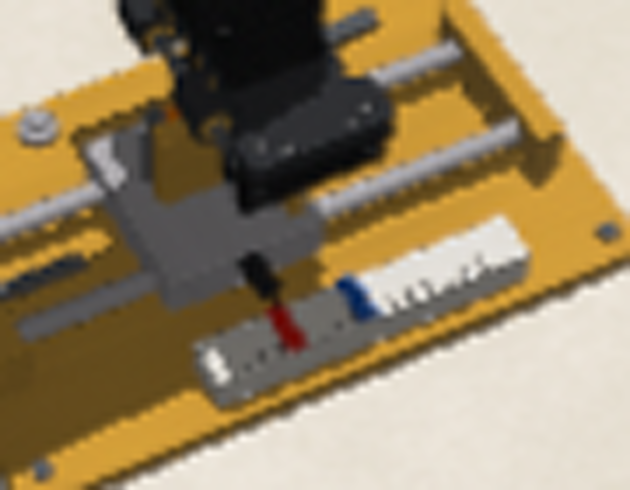

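```bash
python3 -m creep '[{"linear":[0,0,0],"twist":[0,0,0],"fingers":1},{"linear":[0,0,0],"twist":[0,0,0],"fingers":1},{"linear":[0,0,0],"twist":[0,0,0],"fingers":1},{"linear":[0,0,0],"twist":[0,0,0],"fingers":1},{"linear":[0,0,0],"twist":[0,0,0],"fingers":1},{"linear":[0,0,0],"twist":[0,0,0],"fingers":1}]' 30
python3 -c "
from h import *
goto(-5,5,69)
look('p8')
"
```

```text
time: 8.15
position: [0.5021, -0.0309, 0.07]
tool_rot: [-1.067, 1.292, 1.066]
ft_force: [-3.0, 3.3, 5.2]
grip_width: 0.259
t 8.15 jig mm [-4.3  5.9 70. ] F [-3.   3.3  5.2] w 22.5
shift mm [ 1.   0.7 -0.9] twist [-0.03  0.08  0.09]
pointer [{'centre': [0.4728, -0.1117, 0.0476], 'conf': 0.77}]
mark_red [{'centre': [0.4683, -0.1211, 0.0365], 'conf': 0.41}]
```

View pics/p8.png

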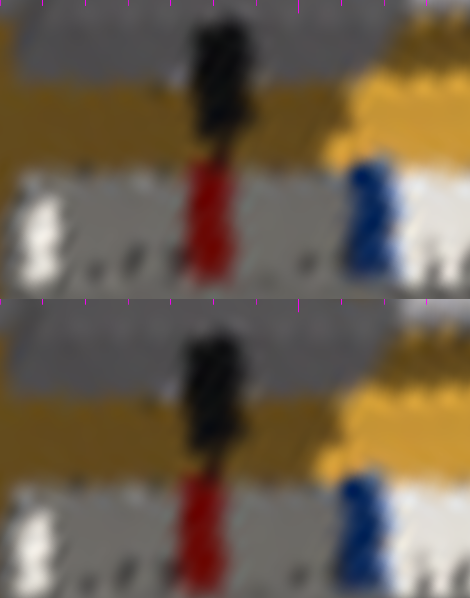

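The pose is steady. The pointer (px ~212, x ≈ -20.5) is over the red mark (px ~209, x ≈ -21), and the grip width is 22.5 mm, which matches a closed lever. I'm handing it in.

```bash
python3 -c "
from bench import job
print(job.close_job())"
```

```text
the job is handed in; nothing more can be done
None
```

The leg is at the red mark with the cam lever squeezed closed. I handed the job in with the fingers still pinching both at 30 N, at about 8 s of the 35 s allowed.

I straddled the tongue with open fingers and pushed the leg about 32.5 mm to the red mark with the lever open. I paused there for roughly a second, then closed the fingers on lever and tongue without moving the arm's target.

**Last checks**
- **Pointer:** in the side camera it stood within about 1 mm of red's centre, where 5 mm is allowed. The arm position, taken with the top camera's mark measurement, agreed. The networks' estimates put it about 3 mm further along, but they are only good to about 4 mm, so I went with the pixel measurement.
- **Lever:** the opening read 22.3 to 22.5 mm against the 23 mm expected for tongue plus closed lever. The hand hides the lever, so I could not see directly that it was closed.
- **Steadiness and force:** two readings 0.65 s apart showed no movement, and the wrist force was about 7 to 8 N.
- **While squeezing:** the arm gave way about 3 mm sideways for a moment, and the leg crept under 1 mm towards +x. The pointer stayed in the red mark throughout.
- **Other things on the bench:** the path kept clear of them. I saw no contact in the pictures, but did not check each one at the end.

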